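Clamp a compression fitting in the two-step cam clamp

TASK

Lay the green compression fitting in the empty nest of the cam clamp and let go of it, then turn the crank slowly counter-clockwise until the follower rests in the cam's first flat dwell, and leave it standing there with the jaw holding the fitting against the anvil. Feel for the dwell: short of it the crank springs back, and past it the high step would crush the plastic fitting. Leave all the other stock where it is.

Things in the scene. Friction and masses are not known exactly. Their poses are not given: they have to be found in the camera images.
- fitting: green plastic compression coupling, 100 mm long along its own x: round middle 34 mm thick and 48 mm long between two hex nuts (26 mm long, 42 mm across flats, 48.5 mm across corners); about 70 g. It lies on a flat of its nuts in one of two shallow orange bins (190 x 180 mm, rim 45 mm high, floor 4 mm thick). Origin: under its middle, 21 mm below its axis
- fitting_mid (a point): the middle of the green fitting, on its long axis (axes as the fitting's)
- rig: fixed grey cam clamp, base plate 110 mm (its x) by 300 mm (its y) by 12 mm. From its -y end to its +y end: crank shaft with brass cam, steel follower with roller, blue sprung jaw, nest, aluminium anvil. Origin on the ledge, on its long centre line
- nest (a point): centre of the nest, 24 mm above the ledge, level with the tops of two black pads that carry the fitting's nuts (the fitting's long axis along this frame's y, fitting_mid 21 mm above). Pads 30 mm long, with cheeks 55 mm apart and 24 mm high beside them; between the pads it is open over 47 mm for the fingers, down to 12 mm above the ledge. Axes as the rig's, z up
- anvil: fixed aluminium anvil, 71 mm wide, top 68 mm above the ledge; origin below the middle of its face, at ledge height, 57 mm from the nest's centre towards +y; the jaw pushes the fitting home against it. The open jaw's face is 57 mm from the nest's centre towards -y, so the fitting may be laid up to 6 mm either way along y
- jaw_guide (a point): fixed point on the centre line between the follower's two guide cheeks, 45 mm above the ledge. The blue jaw (34 mm wide, 30 mm high) sits on a spring in the follower. Once it has the fitting against the anvil it stops, while the cam squeezes its spring 8 mm further up to the first dwell: about 20 N on the fitting there, about 34 N on the high step. Over 25 N crushes the plastic
- crank (a joint): crank angle, rad: 0 with the arm along the rig's -x, growing counter-clockwise seen from above, up to 3.4. The follower reaches the first dwell somewhere between 1.3 and 2.7 rad, as the cam is clamped on its shaft at a different angle each time. Let go on a ramp, the crank springs back; in the dwell it stays
- cam_axis (a point): point on the upright crank shaft, 90 mm above the ledge (axes as the rig's). Brass two-step cam under the crank arm, in turning order: low round part (free), ramp of 0.8 rad (push at the knob 1 to 3 N, then 3 to 11 N once the jaw is on the fitting), first flat dwell of 0.3 rad (under 1.5 N), second ramp of 0.25 rad (10 N and more), high step
- knob_grip (a point): grip point on the axis of the crank's black knob, 90 mm above the ledge: upright round knob 24 mm thick, from 64 to 110 mm above the ledge, spinning freely on the crank arm, 65 mm from the shaft. The top of the arm is 62 mm above the ledge
- white_coupling: white plastic twin of the fitting, same size, lying in the other orange bin: not wanted, leave it
- fill_valve: white plastic toilet fill valve, 240 mm long, lying along the far side of the ledge: leave it
- shower_arm: chrome bent shower arm, 270 mm long, 21 mm thick, lying along the far side: leave it
- pliers: slip-joint pliers with blue grips, 190 mm long, lying along the far side: leave them
- tape_spool: flat spool of white tape with blue flanges, 56 mm across, 22 mm high, far side: leave it
- brass_elbow: brass pipe elbow, about 60 mm, in the bin with the white coupling: leave it

How it is judged:
On the way:
1. the green fitting lies in the nest, let go and not yet clamped (x of fitting_mid in the frame of nest between -0.006 and 0.006 m and y of fitting_mid in the frame of nest between -0.011 and 0.011 m and z of fitting_mid in the frame of nest between 0.017 and 0.025 m and angle between the x axis of fitting and the y axis of nest, either way round below 0.12 rad and contact force between the fingers and fitting below 0.1 N and contact force between anvil and fitting below 3 N and linear speed of fitting below 0.02 m/s), for 0.2 s.
At the end, for the whole second after the job is handed in: The green fitting lies in the nest (its middle within 6 mm across and 11 mm along of the nest's centre, 21 +- 4 mm above the pads, its axis within 0.12 rad of the nest's), the jaw presses it on the anvil with 15 to 25 N, and crank and fitting are at rest: the follower stands in the first dwell (x of fitting_mid in the frame of nest between -0.006 and 0.006 m and y of fitting_mid in the frame of nest between -0.011 and 0.011 m and z of fitting_mid in the frame of nest between 0.017 and 0.025 m and angle between the x axis of fitting and the y axis of nest, either way round below 0.12 rad and contact force between anvil and fitting between 15 and 25 N and velocity of joint crank between -0.05 and 0.05 rad/s and linear speed of fitting below 0.01 m/s); the robot touches nothing.
It fails at once if the jaw presses the plastic fitting on the anvil with more than 25 N (cam turned onto the high step) (contact force between anvil and fitting above 25 N).
It fails at once if a piece of the other stock is moved by more than 30 mm (distance of any of white_coupling, fill_valve, shower_arm, pliers, tape_spool, brass_elbow from where it was at the start of the episode above 0.03 m).
It also fails if it takes over 64 s, if anything falls off the work surface, if the arm or the gripper's body presses on something with over 40 N, if the wrist force passes 120 N, or if a joint passes its speed limit or range.

ROBOT

A 6-joint arm with a two-finger parallel gripper is mounted at the origin on the work surface. World frame = base frame: x ahead of the robot, y to its left, z up, the work surface at z = 0. Lengths are in m, angles in rad, forces in N, time in s.
With the tool pointing down it reaches from about 0.25 to 0.725 m from the base axis. Payload 4 kg.
Tool frame: the origin (TCP) lies between the finger pads; the fingertips stand 8 mm ahead of it and the grasp point (between the pads) lies 11 mm behind it (bot.tip_reach is the distance from the TCP to the fingertips, in m); z points along the fingers, y is the line along which they close (so a half turn about z gives the same grasp; the last joint's range is limited). The gripper opens to 85 mm and grips with 20 to 120 N. Pads are 22 mm wide; open, the fingers measure 114 mm over their backs; the gripper's body (76 mm by 85 mm) begins 54 mm behind the grasp point. The pads swing forward as they close: fully open they stand 13 mm farther back than shut.
Start: joints at [1.336, 0.241, 0.005, 1.335, 0, 1.571], TCP at [0.116, 0.486, 0.239] pointing down, gripper open.
Joint ranges: [-2.72, 2.72], [-1.05, 1.87], [-1.09, 1.28], [-1.99, 2.15], [-1.42, 1.44], [-3.14, 3.14]. Speed limits (rad/s): [2.79, 2.79, 3.14, 3.14, 3.14, 3.14].

INTERFACE

Orientations are given as a unit quaternion [x, y, z, w].
In Python, from workcell import bot gives the robot as it stands.
- The arm moves only by the tool move_arm, never from a script. Its argument "deltas" is a list of rows, each a list of 7 numbers: the opening, from 0 (shut) to 1 (fully open), then the shift along the tool's x, y, z in mm, then the turn, a rotation vector about the tool's x, y, z in degrees. In form: [[gripper, tx, ty, tz, ax, ay, az], ...]. A call has 1 to 10 rows; each row shifts and turns the commanded pose from where the row before left it, along the tool's axes as they then stand; what a row does not reach is not made up. A row lasts 1/12 s, in which the tool goes at most 41.7 mm and 7.16 degrees, less where a joint would pass 70% of its speed; a pose out of reach is approached as far as the arm can. A call is refused whole if a number of a shift passes 41.7 or a number of a turn 7.16, either way. A call with a gripper value outside its range is refused whole. The fingers move at their own pace and stop on an object; the grip force is fixed at half the most. Time passes only in rows, so rows that do not move let the fingers close. It gives the time, the measured TCP pose, the force, the opening and the grip force at its end, in the units of the state.
- bot.get_obs(): the state, without advancing time (a new reading comes with each control period).
- bot.camera(name): name is "scene" or "top" or "wrist"; returns the picture (384x512x3 uint8, blue, green, red); there is no depth.
- bot.calibration(name): a dict with "K" (3x3 intrinsics, pixels), "position" and "orientation" of the camera in the world. Camera axes: x right, y down, z forward; pixel columns grow to the right and rows downward; lengths in m; the calibration is good to about 2 mm. A picture is of the moment at which its call begins: read the wrist's pose just before it. calibration takes no time and is no camera call; for the wrist camera it gives the pose at the moment of the call.
- bot.job_done(): hands the job in; it is judged then, once.
Trained networks look in the newest picture that a camera, given by its name, has taken for a name from the list of things; names that differ only in an ending like _2 or _b are one class to them, and where a whole thing is asked for, a point or a joint stands for the part that bears it (a point fixed in the world has none). Each returns a list of dicts, best first, with "conf" (0 to 1); they miss things now and then, are a little off and sometimes report something else, mostly with a low value. They report only what shows in the picture. A call takes as long as a camera call.
- bot.outline_of(query, camera): "pixels" (384x512 bool, what is visible of it) and "rect" ([left, top, width, height] in pixels, round what is visible of it).
The state is a dict: "clock": time; "joint_pos": joint angles; "joint_vel": joint speeds; "tau": joint torques, N m; "eef_pos": TCP position; "tool_rot": TCP orientation; "ft_force": force on the tool from outside, world axes, zero at the start; "ft_torque": the same for the moment, N m; "grip_width": finger opening in m; "grasp_force": force on a finger pad.
Only numpy, scipy, OpenCV 4.12 (cv2) and the standard library are available. Lean on these libraries where they do the work, as an engineer would, in place of code of your own. Each camera call takes 0.05 s, during which the arm holds its last target. There are 200 camera calls.

## Working session

There is one attempt and no reset: what is moved stays moved. The work goes in short steps, Python scripts to look and compute and a tool call to move; the robot and the scene stay as the last step left them, time stands still between calls to the robot, and variables do not carry over. Pictures are saved under pics/ and viewed, at most 10 in all, crops included, and the job is handed in when it is done.

Besides the shell and the picture viewer there is one more tool, called after ">>>" as name([rows], argument=value, ...), one row to a line, values as JSON. move_arm: Moves the arm, as the interface text tells. Its arguments: {"type":"object","properties":{"deltas":{"type":"array","items":{"type":"array","items":{"type":"number"}}}},"required":["deltas"]}

```bash
ls; mkdir -p pics
python3 - <<'E'
from workcell import bot
import cv2,numpy as np
o=bot.get_obs();print(o['clock'],o['eef_pos'],o['tool_rot'])
ims=[]
for c in("top","scene"):
    im=bot.camera(c);k=bot.calibration(c);print(c,k['K'],k['position'],k['orientation'])
    cv2.imwrite(f'pics/{c}0.png',cv2.resize(im,(800,600)))
    for q in("fitting","white_coupling","rig","anvil","knob_grip","crank","cam_axis"):
        for r in bot.outline_of(q,c)[:2]:
            ys,xs=np.nonzero(r['pixels']);print(c,q,round(r['conf'],2),r['rect'],xs.mean().round(1),ys.mean().round(1))
print(bot.get_obs()['clock'])
E
```

```text
pics
0.0 [0.11617204 0.48567086 0.23840214] [ 1.17133108e-01  9.93115659e-01 -1.05285368e-03 -1.15835891e-04]
top [[425.64094985   0.         260.3912674 ]
 [  0.         425.64094985 190.77195419]
 [  0.           0.           1.        ]] [0.3788836  0.01989801 1.26498572] [-0.66641423  0.73836045 -0.07662393  0.06960388]
top fitting 0.97 [357.6, 222.3, 22.7, 35.8] 367.9 239.8
top white_coupling 0.95 [152.8, 233.9, 17.7, 34.3] 163.3 251.7
top rig 0.62 [212.0, 188.2, 103.8, 49.2] 261.8 211.2
top anvil 0.56 [215.5, 189.9, 4.5, 26.5] 216.4 205.0
top knob_grip 0.25 [153.6, 235.7, 20.0, 31.6] 163.2 251.1
top knob_grip 0.25 [121.1, 234.7, 21.6, 23.8] 130.0 244.6
top crank 0.6 [282.5, 195.8, 24.5, 40.4] 294.6 211.9
top cam_axis 0.81 [210.8, 187.8, 99.8, 48.6] 262.4 211.2
scene [[420.77323338   0.         258.85002289]
 [  0.         420.77323338 190.39132838]
 [  0.           0.           1.        ]] [1.01129747 0.5498926  1.06958491] [ 0.30076389  0.90957301 -0.272059   -0.09056446]
scene fitting 0.79 [222.5, 94.9, 33.0, 26.9] 238.3 111.0
scene white_coupling 0.79 [338.1, 229.5, 34.1, 29.0] 354.6 242.3
scene rig 0.73 [225.4, 135.8, 77.4, 99.6] 264.4 190.3
scene anvil 0.82 [269.7, 209.5, 26.3, 19.4] 284.0 219.0
scene crank 0.67 [233.6, 136.5, 38.8, 42.8] 251.0 158.3
scene crank 0.31 [283.4, 282.3, 55.1, 77.5] 306.5 317.3
scene cam_axis 0.67 [227.8, 138.5, 74.3, 97.9] 264.5 190.3
0.8
```

Run:
```python
import cv2
im=cv2.imread('pics/top0.png');im=im[250:450,150:650];cv2.imwrite('pics/t1.png',cv2.resize(im,(800,320),interpolation=2))
im=cv2.imread('pics/scene0.png');im=im[100:400,300:600];cv2.imwrite('pics/s1.png',cv2.resize(im,(600,600),interpolation=2))
```

```text
(no output)
```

View pics/top0.png

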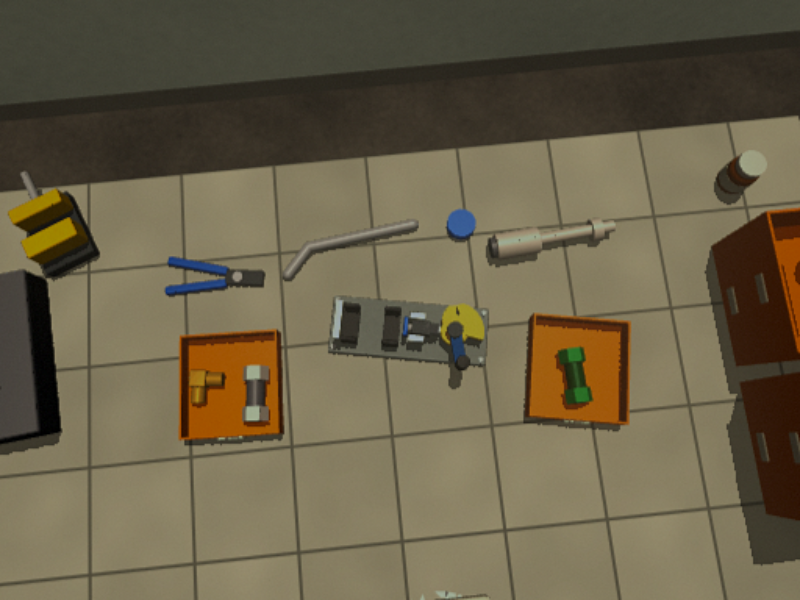

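View pics/s1.png

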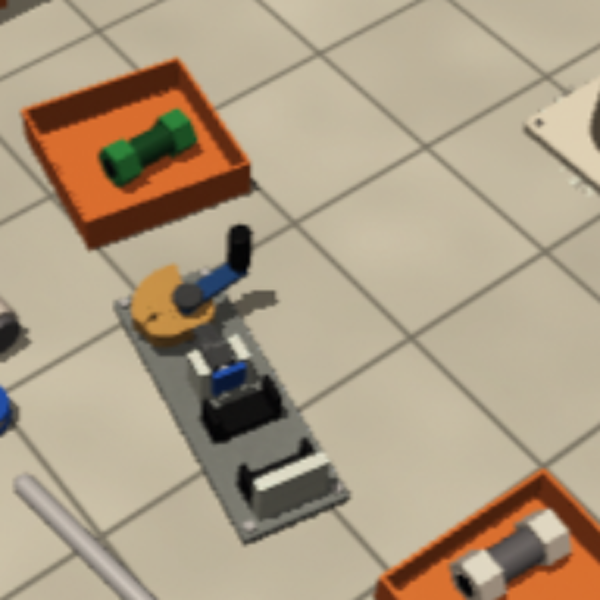

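```bash
cat > h.py <<'E'
import numpy as np
from scipy.spatial.transform import Rotation as R
def ray(cal,uv):
    d=np.linalg.inv(cal['K'])@[uv[0],uv[1],1];return np.array(cal['position']),R.from_quat(cal['orientation']).apply(d)
def on_z(cal,uv,z):
    p,d=ray(cal,uv);return p+d*(z-p[2])/d[2]
def tri(rays):
    A=0;b=0
    for p,d in rays:
        d=d/np.linalg.norm(d);M=np.eye(3)-np.outer(d,d);A=A+M;b=b+M@p
    return np.linalg.solve(A,b)
E
python3 - <<'E'
from workcell import bot
from h import *
t=bot.calibration('top');s=bot.calibration('scene')
print('fit tri',tri([ray(t,(367.9,239.8)),ray(s,(238.3,111))]))
print('white tri',tri([ray(t,(163.3,251.7)),ray(s,(354.6,242.3))]))
f=.64
a=[on_z(t,(x*f,y*f),.025) for x,y in((571,356),(579,395))];print('fit ends',a)
c=[on_z(t,(x*f,y*f),.012) for x,y in((333,297),(489,309),(486,366),(329,352))];print(np.round(c,3))
print(np.linalg.norm(np.diff(c,axis=0),axis=1))
print('knob',on_z(t,(462*f,362*f),.11),'shaft',on_z(t,(455*f,329*f),.07))
g=.375; # s1 px-> scene px
def S(x,y): return ((300+x/2)*f,(100+y/2)*f)
print('knob tri',tri([ray(t,(462*f,362*f)),ray(s,S(239,232))]), 'platecorner tri',tri([ray(t,(333*f,297*f)),ray(s,S(248,540))]),tri([ray(t,(329*f,352*f)),ray(s,S(348,494))]))
E
```

```text
fit tri [ 0.46239014 -0.30320771  0.02154303]
white tri [0.48878586 0.2923275  0.0205572 ]
fit ends [array([ 0.49700224, -0.30007058,  0.025     ]), array([ 0.42390876, -0.30373553,  0.025     ])]
[[ 0.658  0.135  0.012]
 [ 0.604 -0.161  0.012]
 [ 0.496 -0.141  0.012]
 [ 0.553  0.151  0.012]]
[0.30076938 0.10972163 0.29773203]
knob [ 0.49790994 -0.08796537  0.11      ] shaft [ 0.56301518 -0.08619704  0.07      ]
knob tri [ 0.49871236 -0.08880081  0.10741701] platecorner tri [0.65883773 0.13592223 0.00657228] [0.55388652 0.1521012  0.00236359]
```

>>> move_arm([
  [1,-23.7,-31.2,0,0,0,0],
  [1,-23.7,-31.2,0,0,0,0],
  [1,-23.7,-31.2,0,0,0,0],
  [1,-23.7,-31.2,0,0,0,0],
  [1,-23.7,-31.2,0,0,0,0],
  [1,-23.7,-31.2,0,0,0,0],
  [1,-23.7,-31.2,0,0,0,0],
  [1,-23.7,-31.2,0,0,0,0],
  [1,-23.7,-31.2,0,0,0,0],
  [1,-23.7,-31.2,0,0,0,0],
])

```text
clock: 1.63
eef_pos: [0.2745, 0.1261, 0.2397]
tool_rot: [0.117, 0.993, 0.0, 0.001]
ft_force: [1.0, 0.5, -0.1]
grip_width: 0.0853
grasp_force: 0.0
```

>>> move_arm([
  [1,-23.7,-31.2,0,0,0,0],
  [1,-23.7,-31.2,0,0,0,0],
  [1,-23.7,-31.2,0,0,0,0],
  [1,-23.7,-31.2,0,0,0,0],
  [1,-23.7,-31.2,0,0,0,0],
  [1,-23.7,-31.2,0,0,0,0],
  [1,-23.7,-31.2,0,0,0,0],
  [1,-23.7,-31.2,0,0,0,0],
  [1,-23.7,-31.2,0,0,0,0],
  [1,-23.7,-31.2,0,0,0,0],
])

```text
clock: 2.47
eef_pos: [0.4325, -0.233, 0.2393]
tool_rot: [0.118, 0.993, -0.0, 0.0]
ft_force: [1.0, 0.9, -0.1]
grip_width: 0.0854
grasp_force: 0.0
```

>>> move_arm([
  [1,-23.7,-31.2,0,0,0,-4],
  [1,-23,-31.2,0,0,0,-4],
  [1,0,0,0,0,0,-4.5],
  [1,0,0,0,0,0,-4],
  [1,0,0,0,0,0,0],
  [1,0,0,0,0,0,0],
])

```text
clock: 2.97
eef_pos: [0.4654, -0.3014, 0.239]
tool_rot: [-0.026, 1.0, 0.0, -0.0]
ft_force: [-0.1, 0.4, 0.9]
grip_width: 0.0857
grasp_force: 0.0
```

```bash
cat > look.py <<'E'
import sys,cv2
from workcell import bot
from h import *
def info():
    o=bot.get_obs();r=R.from_quat(o['tool_rot']).as_matrix()
    print('t',round(o['clock'],2),'p',np.round(o['eef_pos'],4),'xang',np.round(np.degrees(np.arctan2(r[1,0],r[0,0])),2),'z',np.round(r[:,2],3),'F',np.round(o['ft_force'],1),'w',o['grip_width'],'g',o['grasp_force'],'j',np.round(o['joint_pos'],2))
    return o
E
python3 - <<'E'
from look import *
info()
c=bot.calibration('wrist');im=bot.camera('wrist');cv2.imwrite('pics/w1.png',im)
print(c['position'],R.from_quat(c['orientation']).as_matrix().round(2).tolist(),c['K'][0,0])
for r in bot.outline_of('fitting','wrist')[:1]:
    px=r['pixels'];ys,xs=np.nonzero(px)
    P=np.array([on_z(c,(x,y),.03)[:2] for x,y in zip(xs[::5],ys[::5])])
    m=P.mean(0);w,v=np.linalg.eigh(np.cov((P-m).T));print(r['conf'],r['rect'],'mean',m,'ax',np.degrees(np.arctan2(v[1,1],v[0,1])))
    (bc,bs,ba)=cv2.minAreaRect((P*1e4).astype(np.float32));print('rect c',np.array(bc)/1e4,np.array(bs)/1e4,ba)
E
```

```text
t 2.97 p [ 0.4654 -0.3014  0.239 ] xang -177.07 z [-0.  0. -1.] F [-0.1  0.4  0.9] w 0.08568934280455338 g 0.0 j [-0.57  0.35  0.15  1.38  0.   -0.63]
[ 0.387753   -0.30541394  0.37298924] [[-0.05, 0.95, 0.3], [1.0, 0.05, 0.02], [0.0, 0.3, -0.95]] 282.79737489053946
0.92 [231.7, 120.3, 42.3, 83.7] mean [ 0.4608631 -0.3002282] ax -179.48154993471505
rect c [ 0.46400698 -0.30018953] [0.10744059 0.0474987 ] 1.8337527513504028
```

View pics/w1.png

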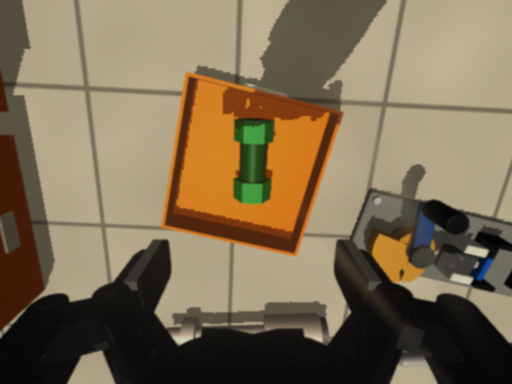

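>>> move_arm([
  [1,2.5,1,30,0,0,1.2],
  [1,0,0,35,0,0,0],
  [1,0,0,35,0,0,0],
  [1,0,0,35,0,0,0],
  [1,0,0,35,0,0,0],
  [1,0,0,30,0,0,0],
  [1,0,0,15,0,0,0],
  [1,0,0,8,0,0,0],
  [1,0,0,0,0,0,0],
])

```text
clock: 3.82
eef_pos: [0.4619, -0.2992, 0.0149]
tool_rot: [-0.016, 1.0, 0.001, -0.001]
ft_force: [0.2, 0.0, 0.3]
grip_width: 0.0853
grasp_force: 0.0
```

>>> move_arm([
  [0.2,0,0,0,0,0,0],
  [0.2,0,0,0,0,0,0],
  [0.2,0,0,0,0,0,0],
  [0.2,0,0,0,0,0,0],
  [0.2,0,0,0,0,0,0],
  [0.2,0,0,0,0,0,0],
  [0.2,0,0,0,0,0,0],
  [0.2,0,0,0,0,0,0],
])

```text
clock: 4.48
eef_pos: [0.4641, -0.3012, 0.018]
tool_rot: [-0.016, 1.0, -0.001, 0.001]
ft_force: [-1.3, 0.2, 5.7]
grip_width: 0.0323
grasp_force: 59.8
```

>>> move_arm([
  [0.2,0,0,-10,0,0,0],
  [0.2,0,0,-25,0,0,0],
  [0.2,0,0,-35,0,0,0],
  [0.2,0,0,-40,0,0,0],
  [0.2,0,0,-40,0,0,0],
  [0.2,0,0,-40,0,0,0],
  [0.2,0,0,-35,0,0,0],
])

```text
clock: 5.07
eef_pos: [0.4627, -0.3003, 0.2449]
tool_rot: [-0.016, 1.0, -0.001, 0.001]
ft_force: [1.3, -1.1, 0.1]
grip_width: 0.0321
grasp_force: 59.6
```

>>> move_arm([
  [0.2,-13.9,36.8,0,0,0,0],
  [0.2,-13.9,36.8,0,0,0,0],
  [0.2,-13.9,36.8,0,0,0,0],
  [0.2,-13.9,36.8,0,0,0,0],
  [0.2,-13.9,36.8,0,0,0,0],
  [0.2,-13.9,36.8,0,0,0,0],
  [0.2,-13.9,36.8,0,0,0,0],
  [0.2,-13.9,36.8,0,0,0,0],
  [0.2,-13.9,36.8,0,0,0,0],
  [0.2,-13.9,36.8,0,0,0,0],
])

```text
clock: 5.9
eef_pos: [0.5899, 0.0737, 0.242]
tool_rot: [-0.016, 1.0, -0.0, 0.0]
ft_force: [0.9, -0.8, -1.1]
grip_width: 0.032
grasp_force: 59.7
```

>>> move_arm([
  [0.2,0,0,0,0,0,-7.1],
  [0.2,0,0,0,0,0,-7.1],
  [0.2,0,0,0,0,0,-7.1],
  [0.2,0,0,0,0,0,-7.1],
  [0.2,0,0,0,0,0,-7.1],
  [0.2,0,0,0,0,0,-7.1],
  [0.2,0,0,0,0,0,-7.1],
  [0.2,0,0,0,0,0,-7.1],
  [0.2,0,0,0,0,0,-7.1],
  [0.2,0,0,0,0,0,-7.1],
])

```text
clock: 6.73
eef_pos: [0.5896, 0.0718, 0.2417]
tool_rot: [-0.596, 0.803, 0.0, -0.0]
ft_force: [0.1, 0.0, -1.2]
grip_width: 0.0323
grasp_force: 59.9
```

>>> move_arm([
  [0.2,0,0,0,0,0,-6.5],
  [0.2,0,0,0,0,0,0],
  [0.2,0,0,0,0,0,0],
])

```text
clock: 6.98
eef_pos: [0.5897, 0.0718, 0.2417]
tool_rot: [-0.637, 0.771, 0.0, -0.0]
ft_force: [0.3, 0.1, -1.4]
grip_width: 0.0328
grasp_force: 59.8
```

Run:
```python
from look import *
info()
c=bot.calibration('wrist');im=bot.camera('wrist');cv2.imwrite('pics/w2.png',cv2.resize(im,(800,600),interpolation=2))
import pickle;pickle.dump(c,open('w2.pkl','wb'))
print(c['position'])
for q in('fitting','nest','anvil','crank','knob_grip'):
  for r in bot.outline_of(q,'wrist')[:1]: print(q,r['conf'],r['rect'])
```

```text
t 6.98 p [0.5897 0.0718 0.2417] xang -100.82 z [-0.  0. -1.] F [ 0.3  0.1 -1.4] w 0.03275531188355428 g 59.8391979932785 j [ 0.12  0.43  0.28  1.42  0.   -1.26]
[ 0.57505954 -0.004533    0.37557817]
fitting 0.77 [202.3, 150.6, 103.8, 183.7]
nest 0.8 [195.2, 0.3, 127.6, 156.3]
anvil 0.18 [193.7, 0.1, 127.5, 41.7]
crank 0.74 [193.4, 1.3, 129.7, 40.8]
knob_grip 0.58 [304.9, 0.0, 16.0, 1.3]
```

View pics/w2.png

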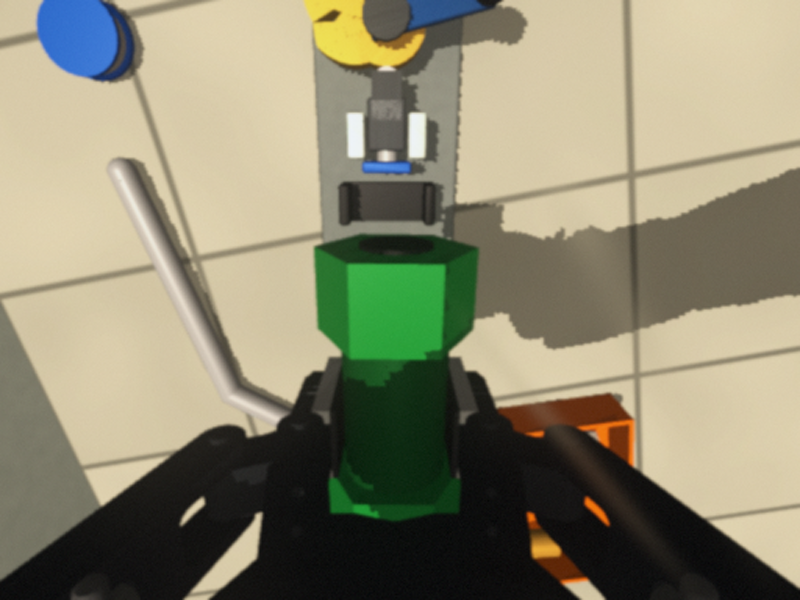

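Run:
```python
from look import *
import pickle;c=pickle.load(open('w2.pkl','rb'));f=.64
P=lambda x,y,z:on_z(c,(x*f,y*f),z)[:2]
sh=P(387,17,.08);gd=P(387,135,.055);ck=P(387,203,.048);jw=P(387,173,.06)
print('shaft',sh,'guide',gd,'cheeks',ck,'jaw',jw)
print('cheek span',P(350,203,.048),P(428,203,.048),np.linalg.norm(P(350,203,.048)-P(428,203,.048)))
pe=[P(387,y,.024) for y in(182,221)];print('pad edges',pe,np.linalg.norm(pe[0]-pe[1]))
d=ck-sh;print('yaw line deg',np.degrees(np.arctan2(*d[::-1])))
pl=[P(x,y,.012) for x,y in((314,60),(323,235),(462,60),(456,235))]
print('plate edges ang',[np.degrees(np.arctan2(*(pl[i+1]-pl[i])[::-1])) for i in(0,2)],'mid',(pl[1]+pl[3])/2,np.linalg.norm(pl[1]-pl[3]))
o=bot.get_obs();p=np.array(o['eef_pos'])
# fitting visible: front nut top flat  centre, at z TCP+.011+.021
zf=p[2]+.011
for x,y in((349,265),(445,265),(349,358),(445,358),(397,265),(397,358)): print(P(x,y,zf+.021))
r=np.radians(79.3);u=np.array([np.cos(r),np.sin(r)])
print('nest from jaw',jw+.057*u,'from pad',(pe[0]+.0535*u),(pe[1]+.0235*u))
```

```text
shaft [ 0.56492472 -0.07965293] guide [ 0.57763456 -0.01672646] cheeks [0.58668432 0.02893278] jaw [0.58233985 0.00769637]
cheek span [0.61323428 0.02386601] [0.55726466 0.03454721] 0.05697970371584902
pad edges [array([0.58446173, 0.0156858 ]), array([0.59024145, 0.04519994])] 0.030074735903193466
yaw line deg 78.66852603053596
plate edges ang [np.float64(79.33006183943716), np.float64(79.6817717791617)] mid [0.59094962 0.05864327] 0.11021935845266291
[0.59036411 0.01848405]
[0.56792441 0.02276606]
[0.59566944 0.04227122]
[0.57165374 0.04685332]
[0.57914412 0.02062508]
[0.58366143 0.0445623 ]
nest from jaw [0.59292285 0.0637053 ] from pad [0.59439489 0.06825558] [0.59460461 0.06829134]
```

>>> move_arm([
  [0.2,0.6,-5.5,15,0,0,0],
  [0.2,0,0,30,0,0,0],
  [0.2,0,0,35,0,0,0],
  [0.2,0,0,35,0,0,0],
  [0.2,0,0,25,0,0,0],
  [0.2,0,0,12,0,0,0],
  [0.2,0,0,0,0,0,0],
  [0.2,0,0,0,0,0,0],
])

```text
clock: 7.95
eef_pos: [0.5948, 0.0702, 0.0887]
tool_rot: [-0.638, 0.77, 0.0, -0.001]
ft_force: [0.3, 0.5, -0.9]
grip_width: 0.0328
grasp_force: 59.8
```

Run:
```python
from look import *
info()
c=bot.calibration('wrist');im=bot.camera('wrist');cv2.imwrite('pics/w3.png',cv2.resize(im,(800,600),interpolation=2))
import pickle;pickle.dump(c,open('w3.pkl','wb'))
print(c['position'])
```

```text
t 7.95 p [0.5948 0.0702 0.0887] xang -100.68 z [-0.002 -0.    -1.   ] F [ 0.3  0.5 -0.9] w 0.03275781466380343 g 59.817818999290466 j [ 0.12  0.54  0.04  1.08 -0.   -1.27]
[ 0.58058152 -0.00614302  0.22270938]
```

View pics/w3.png

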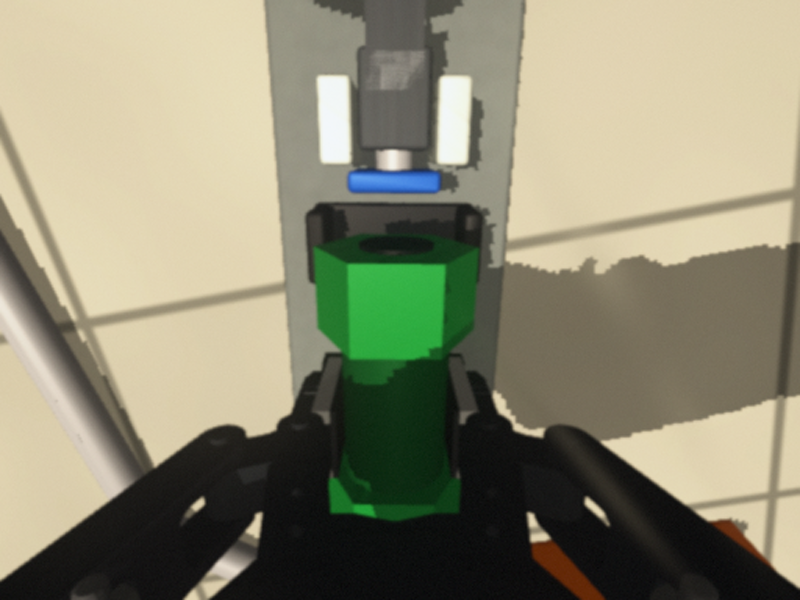

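Run:
```python
from look import *
import pickle;c=pickle.load(open('w3.pkl','rb'));f=.64
r=np.radians(79.2);u=np.array([np.cos(r),np.sin(r)]);v=np.array([u[1],-u[0]])
N=np.array([.5937,.0673])
def P(x,y,z):
    q=on_z(c,(x*f,y*f),z)[:2]-N;return np.round([v@q*1e3,u@q*1e3],1)
za=.0887+.007
for n,a in dict(jawL=(348,190,.06),jawR=(440,190,.06),gL=(318,120,.06),gR=(472,120,.06),ckL=(307,208,.048),ckR=(484,208,.048),padfar=(395,206,.048),padfar2=(395,206,.024),fitTLf=(349,264,za+.021),fitTRf=(445,264,za+.021),fitTLb=(349,358,za+.021),fitTRb=(445,358,za+.021),cL=(315,248,za),cR=(478,248,za),pl=(285,250,.012),pr=(505,250,.012)).items(): print(n,P(*a))
```

```text
jawL [ 17.1 -61.8]
jawR [-15.9 -61.9]
gL [ 26.8 -85.3]
gR [-26.1 -85.4]
ckL [ 34.6 -54. ]
ckR [-34.6 -54.1]
padfar [  0.2 -54.8]
padfar2 [  0.1 -52.1]
fitTLf [ 11.7 -48.5]
fitTRf [-11.9 -48.5]
fitTLb [ 12.5 -23. ]
fitTRb [-12.9 -23. ]
cL [ 23.7 -48.1]
cR [-23.9 -48.2]
pl [ 53.3 -29.6]
pr [-53.4 -29.8]
```

>>> move_arm([
  [0.2,1,0,15,0,0,0],
  [0.2,0,0,15,0,0,0],
  [0.2,0,0,8,0,0,0],
  [0.2,0,0,5,0,0,0],
  [0.2,0,0,2,0,0,0],
  [0.2,0,0,1,0,0,0],
  [0.2,0,0,0,0,0,0],
])

```text
clock: 8.58
eef_pos: [0.5957, 0.0694, 0.0441]
tool_rot: [-0.638, 0.77, -0.0, 0.001]
ft_force: [-0.3, 0.6, -1.0]
grip_width: 0.0323
grasp_force: 59.8
```

>>> move_arm([
  [0.2,0,0,1,0,0,0],
  [0.2,0,0,1,0,0,0],
  [0.2,0,0,1,0,0,0],
  [0.2,0,0,0,0,0,0],
])

```text
clock: 8.92
eef_pos: [0.5951, 0.0693, 0.0403]
tool_rot: [-0.638, 0.77, 0.0, -0.0]
ft_force: [-0.7, -0.1, -1.7]
grip_width: 0.0322
grasp_force: 59.8
```

>>> move_arm([
  [0.2,0,0,1,0,0,0],
  [0.2,0,0,1,0,0,0],
  [0.2,0,0,0,0,0,0],
])

```text
clock: 9.17
eef_pos: [0.5952, 0.0693, 0.0382]
tool_rot: [-0.638, 0.77, -0.0, 0.0]
ft_force: [-0.3, -0.3, -1.4]
grip_width: 0.0323
grasp_force: 59.8
```

>>> move_arm([
  [0.2,0,0,1,0,0,0],
  [0.2,0,0,0,0,0,0],
])

```text
clock: 9.33
eef_pos: [0.5952, 0.0693, 0.0381]
tool_rot: [-0.638, 0.77, -0.0, 0.0]
ft_force: [-1.7, 0.3, 2.6]
grip_width: 0.0326
grasp_force: 60.3
```

>>> move_arm([
  [0.6,0,0,0,0,0,0],
  [0.6,0,0,0,0,0,0],
  [0.6,0,0,0,0,0,0],
  [0.8,0,0,0,0,0,0],
  [0.8,0,0,0,0,0,0],
  [0.8,0,0,-5,0,0,0],
  [0.8,0,0,-15,0,0,0],
  [0.8,0,0,-30,0,0,0],
  [0.8,0,0,-40,0,0,0],
  [0.8,0,0,-40,0,0,0],
])

```text
clock: 10.17
eef_pos: [0.594, 0.0692, 0.1679]
tool_rot: [-0.638, 0.77, 0.001, -0.001]
ft_force: [1.9, -0.1, -0.5]
grip_width: 0.0684
grasp_force: 0.0
```

>>> move_arm([
  [0.8,30,0,-40,0,0,0],
  [0.8,40,0,0,0,0,0],
  [0.8,40,0,0,0,0,0],
  [0.8,20,0,0,0,0,0],
  [0.8,0,0,0,0,0,0],
  [0.8,0,0,0,0,0,0],
])

```text
clock: 10.67
eef_pos: [0.5718, -0.0548, 0.2012]
tool_rot: [-0.637, 0.771, -0.0, 0.0]
ft_force: [-0.2, -0.2, 0.2]
grip_width: 0.0684
grasp_force: 0.0
```

Run:
```python
from look import *
info()
c=bot.calibration('wrist');im=bot.camera('wrist');cv2.imwrite('pics/w4.png',im)
t=bot.camera('top');tc=t[170:260,190:340]
cv2.imwrite('pics/c4.png',np.hstack([im,cv2.resize(tc,(280,168),interpolation=2)[:0]]) if 0 else np.vstack([im,cv2.resize(tc,(512,307),interpolation=2)])[:600])
import pickle;pickle.dump(c,open('w4.pkl','wb'))
for cam in('wrist','top'):
  for q in('fitting','knob_grip','crank'):
    for r in bot.outline_of(q,cam)[:1]: print(cam,q,r['conf'],r['rect'])
```

```text
t 10.67 p [ 0.5718 -0.0548  0.2012] xang -100.81 z [ 0.001  0.    -1.   ] F [-0.2 -0.2  0.2] w 0.06843219071594799 g 0.0 j [-0.1   0.41  0.14  1.3   0.   -1.48]
wrist fitting 0.96 [231.0, 233.1, 43.6, 89.0]
wrist knob_grip 0.63 [307.7, 116.7, 39.2, 33.3]
wrist crank 0.67 [200.1, 87.9, 147.6, 82.7]
top fitting 0.68 [218.1, 196.4, 40.2, 19.2]
```

View pics/c4.png

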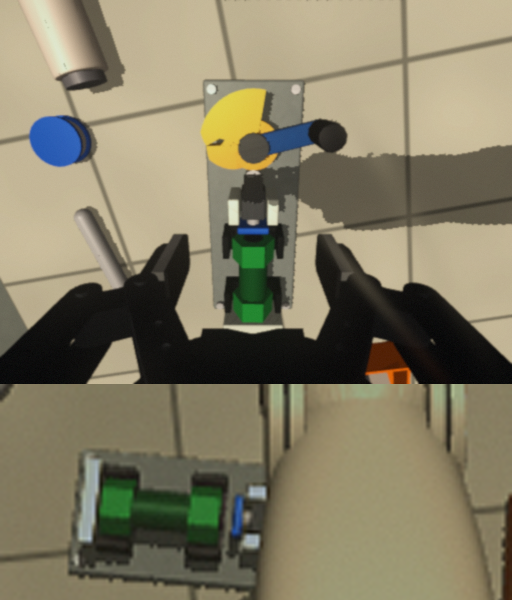

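Run:
```python
from look import *
import pickle;c=pickle.load(open('w4.pkl','rb'))
sh=on_z(c,(254,148),.075)[:2];k=on_z(c,(333,136),.110)[:2]
k2=on_z(c,(318,128.5),.062)[:2]
r=np.radians(79.2);u=np.array([np.cos(r),np.sin(r)]);v=np.array([u[1],-u[0]])
for z in(.062,.075,.09):
    sh=on_z(c,(254,148),z)[:2];d=k-sh;print(z,sh,k,np.linalg.norm(d),'theta',np.arctan2(-d@u,-d@v))
N=np.array([.5937,.0673]);print('shaft rel nest',(sh-N)@v,(sh-N)@u)
p=np.array(bot.get_obs()['eef_pos'])[:2];print('tool move x,y mm',-(k-p)@u*1e3,-(k-p)@v*1e3)
im=cv2.imread('pics/w4.png');cv2.imwrite('pics/k4.png',cv2.resize(im[80:240,190:360],(680,640))[:600])
```

```text
0.062 [ 0.56423638 -0.08503231] [ 0.49997085 -0.09082388] 0.06452596308050164 theta 0.2783721302613743
0.075 [ 0.56389441 -0.08722772] [ 0.49997085 -0.09082388] 0.06402462863974569 theta 0.24469350794396913
0.09 [ 0.56349983 -0.08976088] [ 0.49997085 -0.09082388] 0.06353786440710571 theta 0.20522644979359328
shaft rel nest -0.0002349727583347075 -0.15993784814925485
tool move x,y mm 51.04645516166505 63.71905612476045
```

View pics/k4.png

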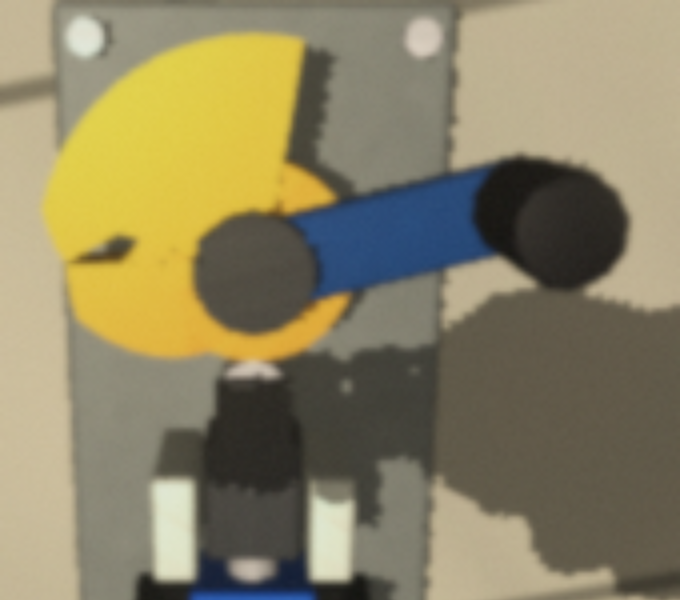

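>>> move_arm([
  [0.5,16.5,21.2,0,0,0,0],
  [0.5,16.5,21.2,0,0,0,0],
  [0.5,16.5,21.2,0,0,0,0],
  [0.5,0,0,0,0,0,0],
  [0.5,0,0,20,0,0,0],
  [0.5,0,0,0,0,0,0],
])

```text
clock: 11.57
eef_pos: [0.4989, -0.09, 0.1785]
tool_rot: [-0.638, 0.77, 0.001, -0.001]
ft_force: [-1.4, 0.6, -1.2]
grip_width: 0.0426
grasp_force: 0.0
```

Run:
```python
from look import *
o=info()
c=bot.calibration('wrist');im=bot.camera('wrist')
cv2.imwrite('pics/w5.png',cv2.resize(im,(800,600)))
p=np.array(o['eef_pos']);r=R.from_quat(o['tool_rot'])
q=r.inv().apply(np.array(c['position'])-p);print(q)
# expected pixel of the TCP axis at z=.110
X=np.array([p[0],p[1],.11]);Y=R.from_quat(c['orientation']).inv().apply(X-c['position']);Y=c['K']@Y;print('axis px(800)',Y[:2]/Y[2]/.64)
```

```text
t 11.57 p [ 0.4989 -0.09    0.1785] xang -100.65 z [-0.003  0.001 -1.   ] F [-1.4  0.6 -1.2] w 0.04262741909588809 g 0.0 j [-0.18  0.29 -0.09  1.19  0.   -1.56]
[ 7.77425543e-02  1.16703659e-04 -1.33896137e-01]
axis px(800) [393.27943283 319.13013947]
```

View pics/w5.png

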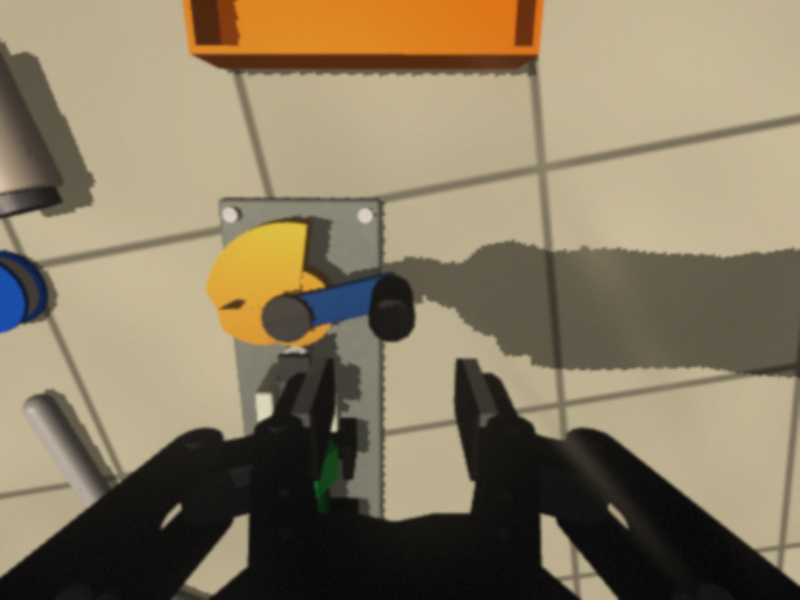

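>>> move_arm([
  [0.5,0,0,25,0,0,0],
  [0.5,0,0,35,0,0,0],
  [0.5,0,0,25,0,0,0],
  [0.5,0,0,12,0,0,0],
  [0.5,0,0,2,0,0,0],
  [0.5,0,0,0,0,0,0],
])

```text
clock: 12.12
eef_pos: [0.5005, -0.09, 0.0813]
tool_rot: [-0.639, 0.769, 0.001, -0.0]
ft_force: [0.7, -0.1, 0.5]
grip_width: 0.0428
grasp_force: 0.0
```

>>> move_arm([
  [0.1,0,0,0,0,0,0],
  [0.1,0,0,0,0,0,0],
  [0.1,0,0,0,0,0,0],
  [0.1,0,0,0,0,0,0],
  [0.1,0,0,0,0,0,0],
  [0.1,0,0,0,0,0,0],
])

```text
clock: 12.62
eef_pos: [0.5006, -0.0906, 0.0833]
tool_rot: [-0.638, 0.77, -0.001, 0.0]
ft_force: [-3.8, -0.2, 7.0]
grip_width: 0.0226
grasp_force: 59.2
```

Run:
```python
from look import *
o=info()
r=np.radians(79.2);u=np.array([np.cos(r),np.sin(r)]);v=np.array([u[1],-u[0]])
N=np.array([.5937,.0673]);p=np.array(o['eef_pos'])[:2]
th=0.27
for s in(-.157,-.158,-.160):
  S=N+s*u;d=p-S;print(s,S,np.linalg.norm(d),np.arctan2(-d@u,-d@v))
y=np.cos;
th=np.arctan2(-(p-(N-.158*u))@u,-(p-(N-.158*u))@v)
T=th+np.arange(0,2.4,.1)
X=65*np.sin(T);Y=65*np.cos(T)
for t,a,b in zip(T,np.diff(X),np.diff(Y)):print(t.round(2),a.round(1),b.round(1))
```

```text
t 12.62 p [ 0.5006 -0.0906  0.0833] xang -100.66 z [ 0.001 -0.    -1.   ] F [-3.8 -0.2  7. ] w 0.0225726281000032 g 59.17729139328003 j [-0.18  0.38 -0.23  0.96 -0.   -1.56]
-0.157 [ 0.56428113 -0.0869191 ] 0.06377303256564645 0.24603174881119982
-0.158 [ 0.56409375 -0.08790139] 0.06353687849273941 0.2307662172756151
-0.16 [ 0.56371899 -0.08986596] 0.06310947171831968 0.19991043943425432
0.23 6.2 -1.8
0.33 6.0 -2.4
0.43 5.8 -3.0
0.53 5.4 -3.6
0.63 5.0 -4.1
0.73 4.6 -4.6
0.83 4.1 -5.0
0.93 3.6 -5.4
1.03 3.1 -5.7
1.13 2.5 -6.0
1.23 1.9 -6.2
1.33 1.2 -6.4
1.43 0.6 -6.5
1.53 -0.1 -6.5
1.63 -0.7 -6.5
1.73 -1.4 -6.4
1.83 -2.0 -6.2
1.93 -2.6 -6.0
2.03 -3.2 -5.7
2.13 -3.7 -5.3
2.23 -4.2 -4.9
2.33 -4.7 -4.5
2.43 -5.1 -4.0
```

>>> move_arm([
  [0.1,0,1,-2,0,0,0],
  [0.1,0,0,0,0,0,0],
  [0.1,3.1,-0.9,0,0,0,0],
  [0.1,3.1,-0.9,0,0,0,0],
  [0.1,3,-1.2,0,0,0,0],
  [0.1,3,-1.2,0,0,0,0],
  [0.1,0,0,0,0,0,0],
  [0.1,0,0,0,0,0,0],
])

```text
clock: 13.28
eef_pos: [0.5027, -0.1033, 0.0835]
tool_rot: [-0.638, 0.77, -0.001, 0.001]
ft_force: [5.5, 1.2, -9.5]
grip_width: 0.0225
grasp_force: 60.7
```

```bash
cat > cr.py <<'E'
from look import *
o=info()
r=np.radians(79.2);u=np.array([np.cos(r),np.sin(r)]);v=np.array([u[1],-u[0]])
N=np.array([.5937,.0673]);p=np.array(o['eef_pos'])[:2]
d=p-(N-.158*u);th=np.arctan2(-d@u,-d@v);rad=d/np.linalg.norm(d);tan=np.array([-rad[1],rad[0]]);F=np.array(o['ft_force'])[:2]
print('theta',th.round(3),'R',np.linalg.norm(d).round(4),'Ftan',(F@tan).round(1),'Frad',(F@rad).round(1))
E
python3 cr.py
```

```text
t 13.28 p [ 0.5027 -0.1033  0.0835] xang -100.66 z [ 0.002  0.    -1.   ] F [ 5.5  1.2 -9.5] w 0.022462436104053712 g 60.67046642303467 j [-0.2   0.39 -0.22  0.96  0.   -1.59]
theta 0.435 R 0.0633 Ftan 0.2 Frad -5.7
```

>>> move_arm([
  [0.1,0,-0.7,1.7,0,0,0],
  [0.1,2.9,-1.5,0,0,0,0],
  [0.1,2.9,-1.5,0,0,0,0],
  [0.1,2.7,-1.8,0,0,0,0],
  [0.1,2.7,-1.8,0,0,0,0],
  [0.1,0,0,0,0,0,0],
  [0.1,0,0,0,0,0,0],
])

```text
clock: 13.87
eef_pos: [0.5078, -0.1158, 0.0833]
tool_rot: [-0.638, 0.77, -0.001, 0.001]
ft_force: [2.1, 2.7, 5.9]
grip_width: 0.0225
grasp_force: 62.2
```

```bash
python3 cr.py
```

```text
t 13.87 p [ 0.5078 -0.1158  0.0833] xang -100.67 z [ 0.003 -0.    -1.   ] F [2.1 2.7 5.9] w 0.022488048605837207 g 62.21207141876221 j [-0.22  0.4  -0.2   0.97  0.   -1.61]
theta 0.649 R 0.0628 Ftan -1.5 Frad -3.1
```

>>> move_arm([
  [0.1,-0.2,-0.3,-0.7,0,0,0],
  [0.1,2.5,-2.1,0,0,0,0],
  [0.1,2.4,-2.2,0,0,0,0],
  [0.1,2.2,-2.4,0,0,0,0],
  [0.1,2.1,-2.5,0,0,0,0],
  [0.1,0,0,0,0,0,0],
  [0.1,0,0,0,0,0,0],
])

```text
clock: 14.45
eef_pos: [0.5149, -0.1264, 0.0833]
tool_rot: [-0.638, 0.77, -0.001, 0.001]
ft_force: [2.1, 2.9, 5.0]
grip_width: 0.0226
grasp_force: 62.4
```

```bash
sed -i 's/d=p-(N-.158\*u)/d=p-np.array([.5657,-.0868])/' cr.py; python3 cr.py
```

```text
t 14.45 p [ 0.5149 -0.1264  0.0833] xang -100.66 z [ 0.002 -0.    -1.   ] F [2.1 2.9 5. ] w 0.022618524638718898 g 62.41191387176514 j [-0.24  0.42 -0.17  0.98  0.   -1.63]
theta 0.851 R 0.0644 Ftan -1.0 Frad -3.5
```

>>> move_arm([
  [0.1,-0.3,-0.3,-0.5,0,0,0],
  [0.1,2.1,-2.5,0,0,0,0],
  [0.1,1.9,-2.6,0,0,0,0],
  [0.1,1.8,-2.7,0,0,0,0],
  [0.1,1.7,-2.8,0,0,0,0],
  [0.1,0,0,0,0,0,0],
  [0.1,0,0,0,0,0,0],
])

```text
clock: 15.03
eef_pos: [0.5237, -0.1352, 0.0833]
tool_rot: [-0.638, 0.77, 0.0, 0.0]
ft_force: [1.1, 3.2, 5.2]
grip_width: 0.0228
grasp_force: 62.4
```

```bash
python3 cr.py
```

```text
t 15.03 p [ 0.5237 -0.1352  0.0833] xang -100.65 z [ 0.  0. -1.] F [1.1 3.2 5.2] w 0.022832587429144482 g 62.352014780044556 j [-0.25  0.44 -0.14  0.99  0.   -1.64]
theta 1.045 R 0.0641 Ftan -1.3 Frad -3.1
```

>>> move_arm([
  [0.1,-0.4,-0.2,-0.4,0,0,0],
  [0.1,1.5,-2.8,0,0,0,0],
  [0.1,1.4,-2.9,0,0,0,0],
  [0.1,1.2,-3,0,0,0,0],
  [0.1,1.1,-3,0,0,0,0],
  [0.1,0,0,0,0,0,0],
  [0.1,0,0,0,0,0,0],
])

```text
clock: 15.62
eef_pos: [0.5334, -0.1419, 0.0833]
tool_rot: [-0.638, 0.77, 0.001, -0.001]
ft_force: [-2.7, 3.7, 6.5]
grip_width: 0.0227
grasp_force: 62.5
```

```bash
python3 cr.py
```

```text
t 15.62 p [ 0.5334 -0.1419  0.0833] xang -100.66 z [-0.002  0.001 -1.   ] F [-2.7  3.7  6.5] w 0.022699931934210556 g 62.50946760177612 j [-0.26  0.46 -0.11  1.01  0.   -1.64]
theta 1.229 R 0.0639 Ftan -4.2 Frad -1.8
```

>>> move_arm([
  [0.1,-0.3,-0.1,-0.6,0,0,0],
  [0.1,1,-3.1,0,0,0,0],
  [0.1,0.8,-3.1,0,0,0,0],
  [0.1,0.7,-3.2,0,0,0,0],
  [0.1,0,0,0,0,0,0],
  [0.1,0,0,0,0,0,0],
])

```text
clock: 16.12
eef_pos: [0.5407, -0.1455, 0.0833]
tool_rot: [-0.638, 0.77, 0.002, -0.002]
ft_force: [-6.7, 4.4, 6.1]
grip_width: 0.0229
grasp_force: 62.6
```

```bash
python3 cr.py
```

```text
t 16.12 p [ 0.5407 -0.1455  0.0833] xang -100.66 z [-0.006  0.001 -1.   ] F [-6.7  4.4  6.1] w 0.022883077308900063 g 62.59159862995148 j [-0.26  0.47 -0.08  1.02 -0.   -1.65]
theta 1.356 R 0.0638 Ftan -7.9 Frad -1.4
```

>>> move_arm([
  [0.1,0.4,-2,-0.5,0,0,0],
  [0.1,0.3,-2,0,0,0,0],
  [0.1,0,0,0,0,0,0],
  [0.1,0,0,0,0,0,0],
])

```text
clock: 16.45
eef_pos: [0.5435, -0.1465, 0.0833]
tool_rot: [-0.638, 0.77, 0.003, -0.002]
ft_force: [-7.7, 5.8, 4.9]
grip_width: 0.0223
grasp_force: 62.5
```

```bash
python3 cr.py
```

```text
t 16.45 p [ 0.5435 -0.1465  0.0833] xang -100.66 z [-0.008  0.002 -1.   ] F [-7.7  5.8  4.9] w 0.022303197193797464 g 62.496026158332825 j [-0.26  0.48 -0.07  1.03 -0.   -1.65]
theta 1.403 R 0.0637 Ftan -9.2 Frad -2.8
```

>>> move_arm([
  [0.1,0,-2,-0.5,0,0,0],
  [0.1,0,-2,0,0,0,0],
  [0.1,0,0,0,0,0,0],
  [0.1,0,0,0,0,0,0],
])

```text
clock: 16.78
eef_pos: [0.5485, -0.1481, 0.0834]
tool_rot: [-0.638, 0.77, 0.002, -0.002]
ft_force: [-3.5, 1.9, -0.8]
grip_width: 0.0228
grasp_force: 61.7
```

```bash
python3 cr.py
```

```text
t 16.78 p [ 0.5485 -0.1481  0.0834] xang -100.67 z [-0.006  0.001 -1.   ] F [-3.5  1.9 -0.8] w 0.022793784551354394 g 61.69967830181122 j [-0.26  0.49 -0.06  1.03 -0.   -1.65]
theta 1.486 R 0.0636 Ftan -3.9 Frad -0.9
```

>>> move_arm([
  [0.1,0,-1.5,0,0,0,0],
  [0.1,0,-1.5,0,0,0,0],
  [0.1,0,0,0,0,0,0],
  [0.1,0,0,0,0,0,0],
])

```text
clock: 17.12
eef_pos: [0.553, -0.149, 0.0835]
tool_rot: [-0.638, 0.77, 0.001, -0.001]
ft_force: [-0.9, 1.1, -9.2]
grip_width: 0.0228
grasp_force: 60.7
```

```bash
python3 cr.py
```

```text
t 17.12 p [ 0.553  -0.149   0.0835] xang -100.68 z [-0.003 -0.    -1.   ] F [-0.9  1.1 -9.2] w 0.022813000884074175 g 60.72328448295593 j [-0.26  0.49 -0.05  1.03 -0.   -1.65]
theta 1.558 R 0.0635 Ftan -1.1 Frad -0.9
```

>>> move_arm([
  [0.1,-0.1,-1.5,0.5,0,0,0],
  [0.1,-0.1,-1.5,0.5,0,0,0],
  [0.1,0,0,0,0,0,0],
  [0.1,0,0,0,0,0,0],
  [0.1,0,0,0,0,0,0],
])

```text
clock: 17.53
eef_pos: [0.5566, -0.1495, 0.0835]
tool_rot: [-0.638, 0.77, -0.0, -0.001]
ft_force: [-1.1, -1.9, -10.1]
grip_width: 0.0226
grasp_force: 60.5
```

```bash
python3 cr.py
```

```text
t 17.53 p [ 0.5566 -0.1495  0.0835] xang -100.68 z [-0.001 -0.001 -1.   ] F [ -1.1  -1.9 -10.1] w 0.02259128769948419 g 60.49944877624512 j [-0.26  0.5  -0.04  1.03 -0.   -1.65]
theta 1.615 R 0.0633 Ftan -0.8 Frad 2.1
```

>>> move_arm([
  [0.1,0,0,1,0,0,0],
  [0.1,0,0,0,0,0,0],
  [0.5,0,0,0,0,0,0],
  [0.5,0,0,0,0,0,0],
  [0.5,0,0,0,0,0,0],
  [0.5,0,0,0,0,0,0],
  [0.5,0,0,-10,0,0,0],
  [0.5,0,0,-25,0,0,0],
  [0.5,0,0,-35,0,0,0],
  [0.5,0,0,-35,0,0,0],
])

```text
clock: 18.37
eef_pos: [0.5562, -0.1486, 0.1895]
tool_rot: [-0.638, 0.77, 0.001, -0.0]
ft_force: [1.4, 0.6, -0.4]
grip_width: 0.0429
grasp_force: 0.0
```

Run:
```python
from look import *
o=info()
c=bot.calibration('wrist');im=bot.camera('wrist')
cv2.imwrite('pics/w6.png',cv2.resize(im,(800,600)))
X=np.array([.5566,-.1495,.11]);Y=R.from_quat(c['orientation']).inv().apply(X-c['position']);Y=c['K']@Y;print('expected knob px(800)',Y[:2]/Y[2]/.64)
```

```text
t 18.37 p [ 0.5562 -0.1486  0.1895] xang -100.64 z [-0.001  0.001 -1.   ] F [ 1.4  0.6 -0.4] w 0.04286255821133675 g 0.0 j [-0.26  0.42  0.12  1.28  0.   -1.65]
expected knob px(800) [392.54341419 309.97797378]
```

View pics/w6.png

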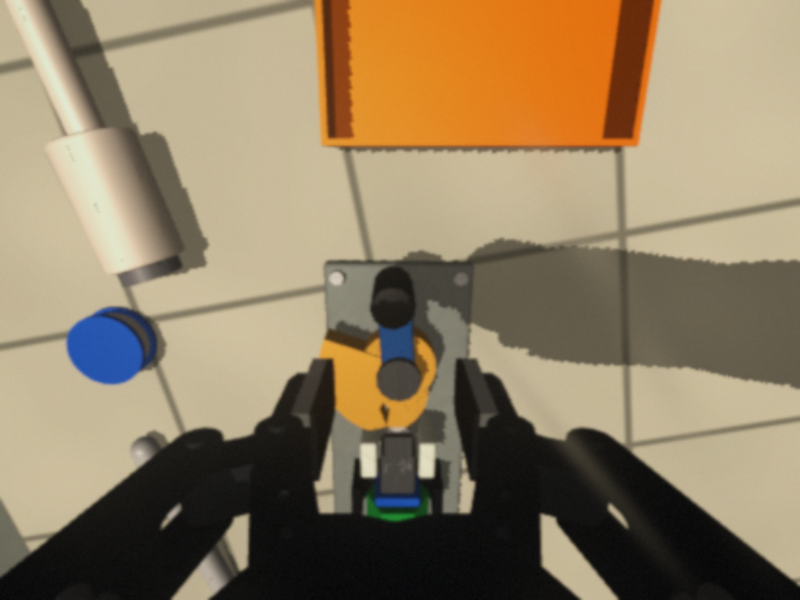

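>>> move_arm([
  [0.5,0,0,-10,0,0,0],
  [0.5,0,0,0,0,0,0],
  [0.5,0,0,0,0,0,0],
  [0.5,0,0,0,0,0,0],
])

```text
clock: 18.75
eef_pos: [0.5559, -0.1487, 0.1967]
tool_rot: [-0.638, 0.77, 0.001, -0.001]
ft_force: [0.8, -0.4, 0.1]
grip_width: 0.0426
grasp_force: 0.0
```

```bash
python3 -c "
from workcell import bot
print(bot.job_done())"
```

```text
the job is handed in; nothing more can be done
None
```

I laid the green fitting in the nest, let go, and turned the crank to about 1.6 rad. There the push at the knob fell from about 9 N to about 1 N; after release the crank stayed put with the arm clear. I handed the job in at about 19 s; no verdict was returned.

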